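# Load, lock and test a battery box

## Task

Put every battery module that is lying on the bench into a bay of the battery box, setting each one down flat rather than dropping it, then close the lid fully, take the flat-bladed driver from the rack and with its blade turn the slotted lock clockwise until it seats at its stop. With the lid locked, press the grey test button all the way down and let it come back up; leave the driver standing in a slot of the rack and the other tool in the rack, the orange multimeter and the black power adapter where they are.

Things in the scene. Friction and masses are not known exactly. Their poses are not given: they have to be found in the camera images.
- box: Grey battery box fixed to the bench. Origin: centre of the tray's underside, z up, +x to the hinge side (yaw within 0.2 rad of world x). Tray +-102 mm in x, +-98 mm in y, walls 66 mm high and 4 thick, floor at 6 mm. Four bays 80 (x) by 52 mm (y) with black rails 12 mm high, centred at x = -53 or +33, y = +38 or -38 mm. Any module fits any bay, lying along x, either end first.
- lid (a joint): Angle of the box's flat grey lid about its hinge on the far (+x) top edge, rad: 0 closed and level, about 1.7 open (leaning slightly back). 204 mm from hinge to front edge, 198 mm wide, 6 mm thick. The hinge is stiff: the lid stays where it is left and takes up to about 5 N at its front edge. It can be pushed over and down from behind with shut fingertips, beside the lock.
- lid_hinge (a point): Middle of the lid's hinge line, 66 mm above the bench, at x = 102 mm of the box; turns with the lid (at angle 0 its axes are those of the box). The lid lies along its -x, from z = 0 (inner face) to 6 mm (outer face).
- lock (a joint): Angle of the slotted steel cam lock in the lid, rad: 0 to 0.3 as found (slot nearly along the box's x); turned clockwise as seen from above it grows to its seat at a hard stop at 1.571 (slot along the box's y). Needs about 0.12 Nm, stays where it is left. Turned home, its cam lies under a keeper on the front wall and holds the lid shut.
- lock_slot (a point): Centre of the slot's mouth in the top of the lock head, on the lid's middle line 27 mm from its front edge, 81 mm above the bench with the lid closed. The round head is 34 mm across and stands 9 mm above the lid; the straight slot is 5.5 mm wide, 7 mm deep, open at both ends. Site x is along the slot and turns with it; point z is out of the lid.
- test_button (a joint): Press of the round grey test button, m: 0 up, 0.006 fully down (spring, about 5 N at the bottom). 32 mm across. It stands on the control deck, a solid block 66 mm high along the box's +y side (box y = 98 to 170 mm).
- test_button_top (a point): Centre of the top of the test button, which moves with it; pressed straight down.
- module1: Battery module: block of four blue cells in black end brackets, 72 mm (its x) by 44 mm (its y) by 44 mm high, about 0.23 kg, lying flat on the bench. Origin: centre of the underside. All modules are alike; two to four are present (None if absent).
- module2: Battery module: block of four blue cells in black end brackets, 72 mm (its x) by 44 mm (its y) by 44 mm high, about 0.23 kg, lying flat on the bench. Origin: centre of the underside. All modules are alike; two to four are present (None if absent).
- module3: Battery module: block of four blue cells in black end brackets, 72 mm (its x) by 44 mm (its y) by 44 mm high, about 0.23 kg, lying flat on the bench. Origin: centre of the underside. All modules are alike; two to four are present (None if absent).
- module4: Battery module: block of four blue cells in black end brackets, 72 mm (its x) by 44 mm (its y) by 44 mm high, about 0.23 kg, lying flat on the bench. Origin: centre of the underside. All modules are alike; two to four are present (None if absent).
- driver: Flat-bladed driver standing in a rack slot, blade down. Origin: centre of the underside of its black handle; z up along the handle. Handle 42 mm (x) by 30 mm (y) in section, 92 mm tall (z = 0 to 92), best gripped across y. Below it a shank 8 mm across and a blade 20 mm wide (along x), 3.5 mm thick (y), 24 mm long, ending at z = -70 mm. 0.14 kg.
- driver_tip (a point): Middle of the end of the driver's blade; axes as the driver.
- rack: Plywood tool rack, fixed, 220 (its x) by 75 mm, top face 97 mm up. Origin: centre of its underside. Three through slots 27 (x) by 13 mm (y) at x = -70, 0, +70 mm in its 12 mm top board: an end one holds the driver, the other end one a round wooden-handled tool, the middle one is empty. The driver stands with its handle's underside on the top face, blade along the slot, either way round.
- awl: Round wooden-handled tool standing in the rack, handle 34 mm across and 85 mm tall; not needed. Origin: centre of the underside of its handle.
- multimeter: Orange multimeter, 140 x 75 x 34 mm, lying on its back; not needed. Origin: centre of the underside.
- adapter: Black power adapter, 85 x 50 x 34 mm; not needed. Origin: centre of the underside.
Things that resemble listed ones, but are neither listed nor needed, are in the scene too. Of the things that look like the rack, the larger one is meant. Leave any pink look-alike of the module4 alone.

How it is judged:
By the outcome, as a careful person would: the job done as asked, in the order asked, and still so for the second after the job is handed in, with the robot touching nothing.
Of module1, module2, module3, module4 only 2 to 4 are there at a start; the rules pass over those that are not, and their reading is None.
At some moment in a run one of module1, module2, module3, module4 may be knocked a few centimetres aside while the robot is not near it.
It also fails if it takes over 210 s, if anything falls off the work surface, if the arm or the gripper's body presses on something with over 40 N, if the wrist force passes 120 N, or if a joint passes its speed limit or range.

## Robot

A 7-joint arm with a two-finger parallel gripper is mounted at the origin on the work surface. World frame = base frame: x ahead of the robot, y to its left, z up, the work surface at z = 0. Lengths are in m, angles in rad, forces in N, time in s.
With the tool pointing down it reaches from about 0.375 to 0.925 m from the base axis. Payload 3.1 kg.
Tool frame: the origin (TCP) lies between the finger pads; the fingertips stand 19 mm ahead of it and the grasp point (between the pads) is the TCP; z points along the fingers, y is the line along which they close (so a half turn about z gives the same grasp; the last joint's range is limited). The gripper opens to 85 mm and grips with 20 to 120 N. Pads are 22 mm wide; open, the fingers measure 114 mm over their backs; the gripper's body (76 mm by 85 mm) begins 54 mm behind the grasp point. The pads swing forward as they close: fully open they stand 13 mm farther back than shut.
Start: joints at [1.145, 0.383, 0.044, 1.598, -0.018, 1.161, -0.05], TCP at [0.209, -0.615, 0.25] pointing down, gripper open.
Joint ranges: [-2.61, 2.61], [-0.41, 2.15], [-1.48, 1.57], [0, 2.5], [-1.57, 4.71], [0.05, 1.97], [-2.85, 2.85]. Speed limits (rad/s): [2.79, 2.79, 3.14, 3.14, 3.14, 3.14, 3.14].

## Interface

Orientations are given as a unit quaternion [x, y, z, w].
In Python, from bench import move_ptp, movel, move_j, move_gripper, pause, inverse_kinematics, read_camera, camera_params, MotionError, sign_off, look_for, tip_of, read_time_s, read_qpos, read_joint_vel, read_effort, read_eef_pos, read_tcp_rot, read_ft_force, read_ft_torque, read_finger_gap, read_grasp_force gives the robot as it stands. Calls block until the motion is done:
- move_ptp(position, orientation): joint-space move of the TCP to a pose.
- movel(position, orientation=None, speed=0.15): straight line of the TCP; orientation=None keeps the orientation; speed is the mean speed in m/s.
- move_j(angles): joint-space move.
- move_gripper(opening, effort=None): finger opening in m; effort is the grip in N (None keeps the last); returns when the fingers have stopped.
- pause(seconds).
- inverse_kinematics(position, orientation): joint angles nearest the present ones, or None.
- read_camera(name): name is "side" or "top" or "wrist"; returns the picture (420x560x3 uint8, red, green, blue); there is no depth.
- camera_params(name): a dict with "K" (3x3 intrinsics, pixels), "camera_from_world" (4x4, takes a point from world to camera coordinates). Camera axes: x right, y down, z forward; pixel columns grow to the right and rows downward; lengths in m; the calibration is good to about 2 mm. A picture is of the moment at which its call begins: read the wrist's pose just before it. camera_params takes no time and is no camera call; for the wrist camera it gives the pose at the moment of the call.
A pose or a line that the arm cannot do raises MotionError and nothing moves.
- sign_off(): hands the job in; it is judged then, once.
Trained networks look in the newest picture that a camera, given by its name, has taken for a name from the list of things; names that differ only in an ending like _2 or _b are one class to them, and where a whole thing is asked for, a point or a joint stands for the part that bears it (a point fixed in the world has none). Each returns a list of dicts, best first, with "confidence" (0 to 1); they miss things now and then, are a little off and sometimes report something else, mostly with a low value. They report only what shows in the picture. A call takes as long as a camera call. They do not tell look-alikes from the thing itself.
- look_for(camera, name): "at" ([column, row] in pixels, amid what is visible of it).
- tip_of(camera, name): "at" ([column, row] in pixels: a listed point, or the origin of a listed thing).
Readings, each from a call of its own:
- read_time_s(): time.
- read_qpos(): joint angles.
- read_joint_vel(): joint speeds.
- read_effort(): joint torques, N m.
- read_eef_pos(): TCP position.
- read_tcp_rot(): TCP orientation.
- read_ft_force(): force on the tool from outside, world axes, zero at the start.
- read_ft_torque(): the same for the moment, N m.
- read_finger_gap(): finger opening in m.
- read_grasp_force(): force on a finger pad.
Only numpy, scipy, OpenCV 4.12 (cv2) and the standard library are available. Lean on these libraries where they do the work, as an engineer would, in place of code of your own. Each camera call takes 0.05 s, during which the arm holds its last target. There are 200 camera calls.

## Working session

There is one attempt and no reset: what is moved stays moved. The work goes in short steps, each a Python script; the robot and the scene stay as the last script left them, time stands still between calls to the robot, and variables do not carry over. Pictures are saved under pics/ and viewed, at most 14 in all, crops included, and the job is handed in when it is done.

```bash
ls; mkdir -p pics
python3 - <<'E'
from bench import *
import cv2,numpy as np
for c in ["top","side"]:
    im=read_camera(c); cv2.imwrite(f"pics/{c}0.png",cv2.cvtColor(im,cv2.COLOR_RGB2BGR))
    p=camera_params(c); print(c,p["K"].tolist(),np.round(p["camera_from_world"],4).tolist())
    for n in ["module1","driver","rack","box","lock_slot","lid_hinge","test_button_top","awl"]:
        print(n,[(np.round(d["at"]).tolist(),round(d["confidence"],2)) for d in tip_of(c,n)])
print(read_tcp_rot(),read_eef_pos(),read_time_s())
E
```

```text
pics
top [[393.86002843018787, 0.0, 276.8186212991909], [0.0, 393.86002843018787, 209.18959257812958], [0.0, 0.0, 1.0]] [[-0.1503, -0.9886, -0.0069, 0.1269], [-0.9683, 0.1486, -0.2008, 0.5074], [0.1996, -0.0235, -0.9796, 1.1555], [0.0, 0.0, 0.0, 1.0]]
module1 [([378.0, 199.0], 0.73), ([416.0, 226.0], 0.6), ([417.0, 180.0], 0.6)]
driver [([172.0, 205.0], 0.86)]
rack [([129.0, 286.0], 0.91), ([178.0, 236.0], 0.63)]
box [([308.0, 206.0], 0.79)]
lock_slot [([303.0, 136.0], 0.48)]
lid_hinge []
test_button_top [([268.0, 224.0], 0.64)]
awl [([172.0, 254.0], 0.45)]
side [[483.5899153343004, 0.0, 283.6218095165441], [0.0, 483.5899153343004, 208.57527453685842], [0.0, 0.0, 1.0]] [[-0.9073, -0.4205, -0.0079, 0.5077], [-0.2448, 0.5434, -0.803, 0.1575], [0.3419, -0.7266, -0.596, 1.3748], [0.0, 0.0, 0.0, 1.0]]
module1 [([334.0, 151.0], 0.76), ([321.0, 171.0], 0.74), ([361.0, 170.0], 0.66), ([300.0, 207.0], 0.58), ([267.0, 180.0], 0.57)]
driver [([223.0, 260.0], 0.64)]
rack [([266.0, 365.0], 0.82), ([246.0, 297.0], 0.72)]
box [([299.0, 211.0], 0.66)]
lock_slot [([257.0, 134.0], 0.52)]
lid_hinge [([268.0, 185.0], 0.75)]
test_button_top [([298.0, 212.0], 0.57)]
awl [([266.0, 279.0], 0.56)]
[9.86593318e-01 1.63198115e-01 1.83956965e-05 2.58196454e-05] [ 0.20928382 -0.615395    0.25032825] 0.9
```

View pics/top0.png

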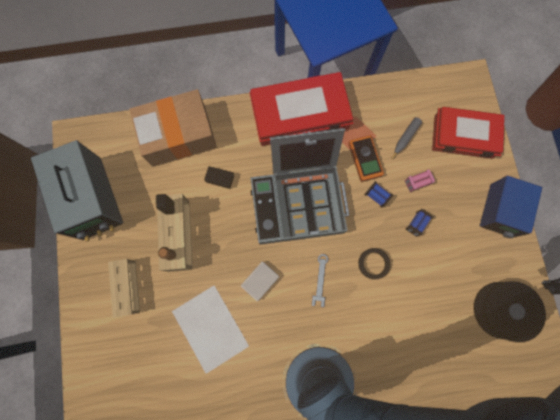

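View pics/side0.png

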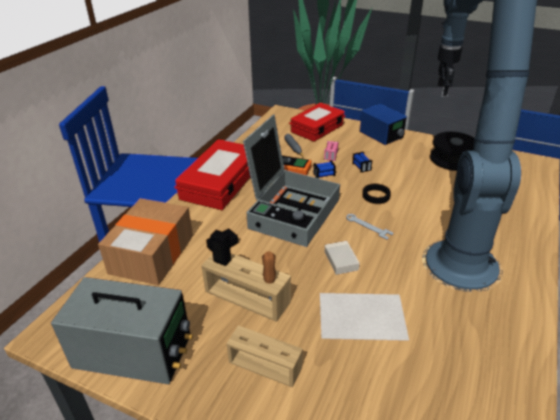

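The top view shows two blue modules at (378,194) and (420,222). The pink block at (421,180) is the look-alike to leave alone. The larger rack is at (175,233), with the black driver at (165,204) and the awl at (166,254). The smaller look-alike rack is at (124,287). I'll confirm all this in one enlarged crop.

```bash
cat > h.py <<'E'
from bench import *
import cv2, numpy as np
from scipy.spatial.transform import Rotation as R
def ray(c,px,z,p=None):
    p=p or camera_params(c); T=np.linalg.inv(np.array(p["camera_from_world"]))
    d=T[:3,:3]@np.linalg.inv(np.array(p["K"]))@[px[0],px[1],1]; o=T[:3,3]
    return o+d*(z-o[2])/d[2]
def proj(c,X,p=None):
    p=p or camera_params(c); X=np.atleast_2d(X)
    v=(np.array(p["camera_from_world"])@np.c_[X,np.ones(len(X))].T)[:3]
    q=np.array(p["K"])@v; return (q[:2]/q[2]).T
def down(yaw):  # tool pointing down, tool y axis (closing) at world angle yaw+90deg, tool x along yaw
    return (R.from_euler('z',yaw)*R.from_quat([1,0,0,0])).as_quat()
def save(n,im): cv2.imwrite(f"pics/{n}.png",cv2.cvtColor(im,cv2.COLOR_RGB2BGR))
E
python3 - <<'E'
from h import *
im=cv2.imread("pics/top0.png")[110:300,100:445]
cv2.imwrite("pics/crop0.png",cv2.resize(im,None,fx=2.3,fy=2.3,interpolation=cv2.INTER_CUBIC))
for n,px,z in [("m1",(378,194),.022),("m2",(420,222),.022),("pink",(421,180),.022),("drvtop",(165,204),.17),("drv",(172,205),.097),("awl",(172,254),.097),("btn",(268,224),.066),("boxL near",(256,242),.066),("boxR near",(345,234),.066),("boxR far",(341,170),.066),("boxL far",(252,177),.066),("rack",(178,236),0)]:
    print(n,ray("top",px,z).round(3))
for c in ["wrist"]:
    p=camera_params(c); print(p["K"].tolist() if hasattr(p["K"],'tolist') else p["K"]); T=np.array(p["camera_from_world"])
    t=np.eye(4);t[:3,:3]=R.from_quat(read_tcp_rot()).as_matrix();t[:3,3]=read_eef_pos()
    print((T@t).round(4))
E
```

```text
m1 [ 0.527 -0.276  0.022]
m2 [ 0.419 -0.387  0.022]
pink [ 0.551 -0.42   0.022]
drvtop [0.558 0.356 0.17 ]
drv [0.571 0.355 0.097]
awl [0.427 0.369 0.097]
btn [0.477 0.082 0.066]
boxL near [0.429 0.125 0.066]
boxR near [ 0.412 -0.141  0.066]
boxR far [ 0.61  -0.165  0.066]
boxL far [0.63  0.11  0.066]
rack [0.493 0.369 0.   ]
[[326.1623379486231, 0.0, 274.3919997334834], [0.0, 326.1623379486231, 216.55067617211046], [0.0, 0.0, 1.0]]
[[ 1.000e-04  1.000e+00  2.000e-04 -3.000e-04]
 [-9.658e-01  1.000e-04 -2.592e-01  3.130e-02]
 [-2.592e-01 -1.000e-04  9.658e-01  1.363e-01]
 [ 0.000e+00  0.000e+00  0.000e+00  1.000e+00]]
```

View pics/crop0.png

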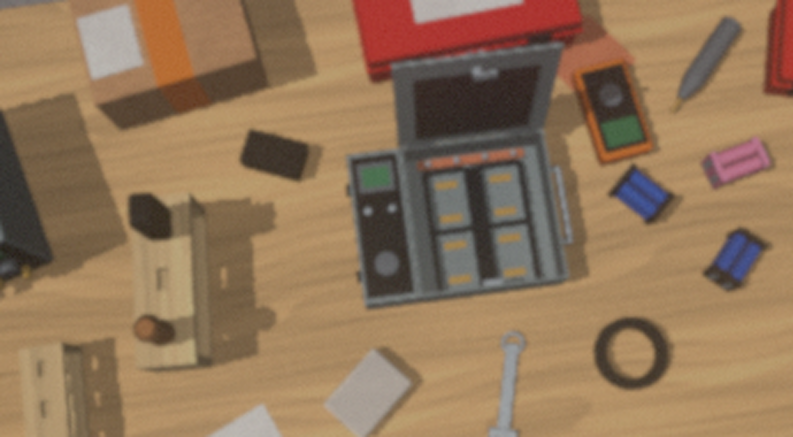

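The crop confirms it. The blue modules are at top-pixel (378,194) and (420,222), the pink look-alike stays, and all four bays are empty. The rack holding the driver and awl is the larger one: its end slots sit about 145 mm apart, against 140 specified. Next, close wrist looks.

Run:
```python
from h import *
def go(x,y,z,yaw0):
    best=None
    for k in (0,np.pi):
        q=inverse_kinematics([x,y,z],down(yaw0+k)); print(yaw0+k,None if q is None else np.round(q,2))
go(.5,-.3,.35,0);go(.5,0,.3,0);go(.5,.35,.35,0)
move_ptp([.5,-.33,.35],down(0))
p=camera_params("wrist"); im=read_camera("wrist"); save("w1",im)
hsv=cv2.cvtColor(im,cv2.COLOR_RGB2HSV); m=cv2.inRange(hsv,(105,120,40),(130,255,255))
m=cv2.morphologyEx(m,cv2.MORPH_CLOSE,np.ones((7,7)))
for c in cv2.findContours(m,cv2.RETR_EXTERNAL,cv2.CHAIN_APPROX_NONE)[0]:
    if cv2.contourArea(c)<150: continue
    w=np.array([ray("wrist",q,.038,p)[:2] for q in c[:,0].astype(float)],np.float32)
    print(c[:,0].mean(0),cv2.minAreaRect(w*1000))
print([(d["at"],d["confidence"]) for d in tip_of("wrist","module1")])
move_ptp([.52,-.02,.42],down(0))
p=camera_params("wrist"); im=read_camera("wrist"); save("w2",im); np.save("pics/w2p.npy",p["camera_from_world"])
for n in ["box","lid_hinge","lock_slot","test_button_top"]: print(n,[(np.round(d["at"]),d["confidence"]) for d in tip_of("wrist",n)])
```

```text
0 [ 0.59  0.19 -0.14  1.63  0.03  1.32 -1.12]
3.141592653589793 [ 0.92  0.23 -0.53  1.62  0.12  1.33  1.95]
0 [ 0.49  0.09 -0.6   1.87  0.06  1.2  -1.7 ]
3.141592653589793 [ 0.67  0.11 -0.8   1.86  0.09  1.2   1.42]
0 [ 0.22  0.52 -1.24  1.53  0.49  1.44 -2.61]
3.141592653589793 [ 0.06  0.39 -0.95  1.54  0.32  1.38  0.65]
[310.33018868 234.68867925] ((420.3273620605469, -382.544677734375), (46.21318817138672, 57.83876037597656), 44.27730178833008)
[520.09150327 252.5664488 ] ((392.9025573730469, -708.2540283203125), (272.6143493652344, 173.61932373046875), 55.23115539550781)
[234.68807339 157.95412844] ((526.5391845703125, -280.19921875), (56.204864501953125, 41.492279052734375), 41.47767639160156)
[([234.7, 158.4], 0.8), ([332.2, 138.3], 0.77), ([310.7, 227.5], 0.7)]
box [(array([295., 167.]), 0.97), (array([426.,  84.]), 0.3)]
lid_hinge [(array([300.,  94.]), 0.96)]
lock_slot [(array([315.,  20.]), 0.85)]
test_button_top [(array([202., 211.]), 0.61)]
```

View pics/w1.png

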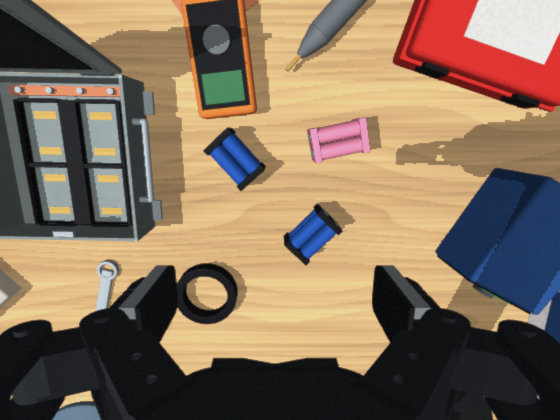

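View pics/w2.png

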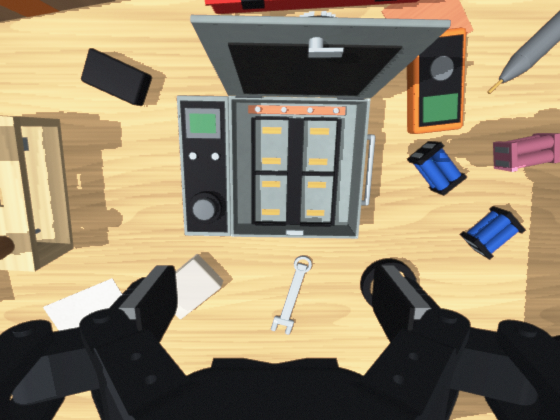

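w1 shows the blue modules at (235,158) and (310,235), with pink at (340,138). w2 shows the box's top corners at about (357,237), (369,98), (184,236) and (178,97), the button at (203,208) and the lid open with its cam at (320,45). I'll fit the box, then pick and place each module, measuring again just before each grasp.

```bash
cat >> h.py <<'E'
import os
if os.path.exists("box.npy"): BX,BY,BYAW=np.load("box.npy")
def b2w(x,y,z=0):
    c,s=np.cos(BYAW),np.sin(BYAW); return np.array([BX+c*x-s*y,BY+s*x+c*y,z])
def best(pos,yaw):
    r=[]
    for k in (0,np.pi):
        q=inverse_kinematics(list(pos),down(yaw+k))
        if q is not None: r.append((abs(q[6])+abs(q[2])*.5,yaw+k))
    return min(r)[1]
def module(near):
    p=camera_params("wrist"); im=read_camera("wrist")
    hsv=cv2.cvtColor(im,cv2.COLOR_RGB2HSV); m=cv2.inRange(hsv,(105,120,40),(130,255,255))
    m=cv2.morphologyEx(m,cv2.MORPH_CLOSE,np.ones((9,9))); out=[]
    for c in cv2.findContours(m,cv2.RETR_EXTERNAL,cv2.CHAIN_APPROX_NONE)[0]:
        if cv2.contourArea(c)<150: continue
        w=np.array([ray("wrist",q,.038,p)[:2] for q in c[:,0].astype(float)],np.float32)
        (x,y),(a,b),t=cv2.minAreaRect(w*1000)
        if max(a,b)>75: continue
        if b>a: t+=90
        out.append((np.hypot(x/1e3-near[0],y/1e3-near[1]),x/1e3,y/1e3,np.radians(t),a,b))
    out.sort(); print("module",np.round(out[0],3)); 
    o=tip_of("wrist","module1"); print(" tips",[ray("wrist",d["at"],0,p).round(3).tolist() for d in o])
    return out[0]
E
cat > pick.py <<'E'
from h import *
import sys
def pick(x0,y0,t0):
    yaw=best([x0,y0,.2],t0); move_ptp([x0,y0,.2],down(yaw)); move_gripper(.085)
    _,x,y,t,_,_=module((x0,y0))
    t=yaw+(t-yaw+np.pi/2)%np.pi-np.pi/2; print("yaw",yaw,t)
    move_ptp([x,y,.12],down(t)); movel([x,y,.035],speed=.12)
    move_gripper(0,60); print("gap",read_finger_gap(),read_grasp_force())
    movel([x,y,.2],speed=.2); pause(.2); print("gap",read_finger_gap(),read_ft_force())
E
python3 - <<'E'
from h import *
from scipy.optimize import least_squares
T=np.load("pics/w2p.npy"); p=dict(camera_params("wrist")); p["camera_from_world"]=T
B=[(-.102,-.098),(.102,-.098),(-.102,.17),(.102,.17)]
W=np.array([ray("wrist",q,.066,p)[:2] for q in [(357,237),(369,98),(184,236),(178,97)]])
f=lambda v:np.ravel([(v[0]+np.cos(v[2])*a-np.sin(v[2])*b-w[0],v[1]+np.sin(v[2])*a+np.cos(v[2])*b-w[1]) for (a,b),w in zip(B,W)])
r=least_squares(f,[.52,-.05,-.1]); print(r.x,(r.fun*1000).round(1)); np.save("box.npy",r.x)
import h; h.BX,h.BY,h.BYAW=r.x
v=lambda q,z:(np.array([[np.cos(h.BYAW),np.sin(h.BYAW)],[-np.sin(h.BYAW),np.cos(h.BYAW)]])@(ray("wrist",q,z,p)[:2]-r.x[:2])).round(4)
print("origin,hinge,button in box:",v((295,167),0),v((300,94),.066),v((204,208),.08))
from pick import pick
pick(.5265,-.280,.68)
E
```

```text
[ 0.52580172 -0.0553961  -0.01555546] [-1.9 -1.9  0.1 -1.2 -0.3 -0.3  2.1  3.4]
origin,hinge,button in box: [-0.0014 -0.0017] [ 0.1059 -0.0015] [-0.0536  0.1346]
module [ 2.0000e-03  5.2500e-01 -2.8000e-01  7.2200e-01  5.5930e+01  3.9911e+01]
 tips [[0.423, -0.38, 0.0], [0.524, -0.28, 0.0], [0.548, -0.415, 0.0]]
yaw 0.68 0.7219728515083395
gap 0.0430502063915013 63.87489080429077
gap 0.0426333404603692 [ 0.50821284  0.41125245 -1.95356193]
```

Run:
```python
from h import *
for k in (0,np.pi): 
    q=inverse_kinematics(b2w(-.053,.038,.2).tolist(),down(BYAW+k)); print(q)
move_ptp(b2w(-.053,.038,.32).tolist(),down(BYAW+np.pi))
p=camera_params("wrist"); im=read_camera("wrist"); save("w3",im); np.save("pics/w3p.npy",p["camera_from_world"])
print(read_qpos(),read_time_s())
```

```text
[ 0.16505619  0.1179832  -0.22921876  2.04965984  0.03226957  0.97724957
 -1.66702835]
[ 0.54980269  0.15520463 -0.63934352  2.03329722  0.11082635  0.98622494
  1.41014691]
[ 0.53608817  0.01390778 -0.58455862  1.89588199  0.00806136  1.234535
  1.50252808] 10.2917
```

View pics/w3.png

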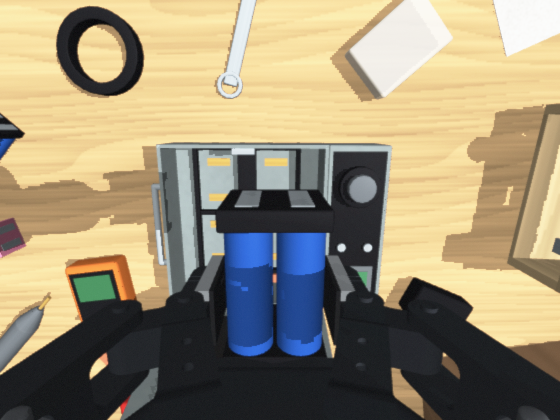

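w3 shows the module held squarely, with the box's front corners at (159,145) and (390,146) and the keeper at (243,150).

```bash
cat > place.py <<'E'
from h import *
def place(bx,by,dx=0):
    o=down(BYAW+np.pi)
    move_ptp(b2w(bx,by,.2).tolist(),o)
    movel(b2w(bx,by,.075).tolist(),speed=.15)
    f0=read_ft_force()[2]; z=.060
    while z>.036:
        movel(b2w(bx,by,z).tolist(),speed=.03); f=read_ft_force()[2]-f0
        if f>4: break
        z-=.002
    print("z",z,"dF",f,read_eef_pos()-b2w(bx,by,z))
    move_gripper(.062); movel(b2w(bx,by,.2).tolist(),speed=.2)
E
python3 - <<'E'
from h import *
from scipy.optimize import least_squares
P=[]
for n in("w2","w3"):
    p=dict(camera_params("wrist")); p["camera_from_world"]=np.load(f"pics/{n}p.npy"); P.append(p)
B=[(-.102,-.098),(.102,-.098),(-.102,.17),(.102,.17),(-.102,-.098),(-.102,.17),(-.1,0)]
W=np.array([ray("wrist",q,.066,P[0])[:2] for q in [(357,237),(369,98),(184,236),(178,97)]]+[ray("wrist",q,.066,P[1])[:2] for q in [(159,145),(390,146),(243,150)]])
f=lambda v:np.ravel([(v[0]+np.cos(v[2])*a-np.sin(v[2])*b-w[0],v[1]+np.sin(v[2])*a+np.cos(v[2])*b-w[1]) for (a,b),w in zip(B,W)])
r=least_squares(f,[.52,-.05,-.1]); print(r.x,(r.fun*1000).round(1)); np.save("box.npy",r.x)
import h; h.BX,h.BY,h.BYAW=r.x
v=lambda q,z,p:(np.array([[np.cos(h.BYAW),np.sin(h.BYAW)],[-np.sin(h.BYAW),np.cos(h.BYAW)]])@(ray("wrist",q,z,p)[:2]-r.x[:2])).round(4)
print(v((204,208),.08,P[0]),v((360,188),.08,P[1]))
# bay centres in w2: rails region (252..340,117..226)
print(v((252,226),.018,P[0]),v((337,226),.018,P[0]),v((252,117),.018,P[0]),v((340,117),.018,P[0]))
E
```

```text
[ 0.52685409 -0.0549035  -0.01744359] [-1.  -1.2  0.9 -0.9  1.1  0.4  3.5  3.7 -0.1 -3.9 -0.9  2.7 -3.5 -0.7]
[-0.0549  0.134 ] [-0.0554  0.1329]
[-0.1     0.0681] [-0.0981 -0.0747] [0.0752 0.0675] [ 0.0771 -0.0681]
```

```bash
sed -i 's/^    move_gripper(.062)/    if z>.0465: movel(b2w(bx,by,.07).tolist()); raise SystemExit("high contact")\n    move_gripper(.062)/' place.py
python3 - <<'E'
from place import *
place(-.053,.038); print(read_time_s(),read_ft_force())
from pick import pick
pick(.4215,-.381,2.38); print(read_time_s())
E
```

```text
z 0.03999999999999998 dF 16.94159490835869 [6.36421131e-08 5.72605460e-05 1.88015254e-03]
16.25 [-0.36881564  0.26924741  0.14805502]
module [ 6.0000e-03  4.1800e-01 -3.8600e-01  2.3610e+00  3.9546e+01  5.6388e+01]
 tips [[0.549, -0.419, 0.0], [0.415, -0.383, 0.0]]
yaw 2.38 2.3606089460152604
gap 0.04256910886680111 63.77562403678894
gap 0.0429253321861129 [-0.81720441 -0.51648132 -2.12504332]
21.0
```

Run:
```python
from place import *
place(-.053,-.038); print(read_time_s())
move_ptp(b2w(-.03,0,.36).tolist(),down(BYAW+np.pi))
p=camera_params("wrist"); im=read_camera("wrist"); save("w4",im); np.save("pics/w4p.npy",p["camera_from_world"])
print("lid_hinge",[(np.round(d["at"]),d["confidence"]) for d in tip_of("wrist","lid_hinge")])
im=read_camera("top");save("top1",im)
```

```text
z 0.03999999999999998 dF 16.414384667983338 [-9.54394651e-07  4.37623697e-05  1.85454416e-03]
27.5583
lid_hinge [(array([273., 277.]), 0.64)]
```

View pics/w4.png

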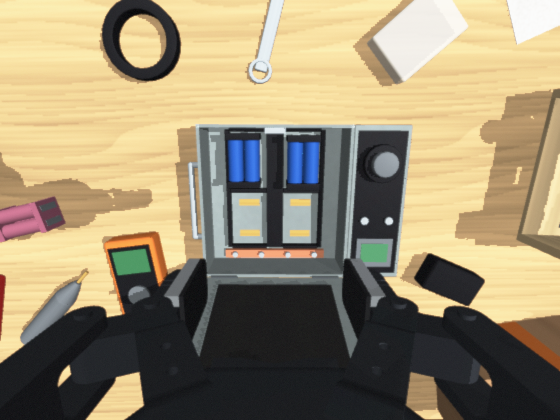

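View pics/top1.png

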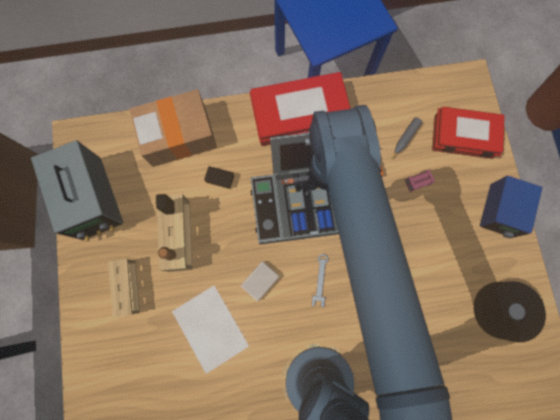

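Both modules sit flat in the two front bays, at w4 (244,160) and (304,162), and no blue is left on the bench. Now I'll close the lid from behind.

Run:
```python
from h import *
o=down(BYAW+np.pi); y=.05; r=.187
move_gripper(0)
move_ptp(b2w(.0,y,.40).tolist(),o)
movel(b2w(.175,y,.36).tolist(),speed=.25)
movel(b2w(.175,y,.28).tolist(),speed=.15)
print(read_ft_force())
f0=np.array(read_ft_force())
log=[]
for th in np.arange(1.7,-.001,-.085):
    P=np.array([.102-r*np.cos(th)+.006*np.sin(th), .066+r*np.sin(th)+.006*np.cos(th)])
    movel(b2w(P[0]+.011,y,P[1]+.019).tolist(),speed=.1)
    f=np.array(read_ft_force())-f0; log.append((round(th,2),*f.round(1)))
    if np.linalg.norm(f)>30: print("big");break
print(log)
z=P[1]+.019
for k in range(8):
    f=np.array(read_ft_force())-f0
    if f[2]>12: break
    z-=.001; movel(b2w(P[0]+.011,y,z).tolist(),speed=.02)
print(z,f,read_eef_pos())
movel(b2w(P[0]+.011,y,.3).tolist(),speed=.25)
move_ptp(b2w(-.053,0,.33).tolist(),o)
p=camera_params("wrist"); im=read_camera("wrist"); save("w5",im); np.save("pics/w5p.npy",p["camera_from_world"])
d=tip_of("wrist","lock_slot"); print([(e["at"],e["confidence"],ray("wrist",e["at"],.081,p)) for e in d],b2w(-.075,0,.081))
d=tip_of("wrist","test_button_top"); print([(e["at"],e["confidence"],ray("wrist",e["at"],.08,p)) for e in d])
print(read_time_s())
```

```text
[ 0.84973882 -0.02075953  0.57612286]
[(np.float64(1.7), np.float64(-0.9), np.float64(-0.1), np.float64(-1.1)), (np.float64(1.62), np.float64(-1.2), np.float64(0.2), np.float64(-0.4)), (np.float64(1.53), np.float64(-1.5), np.float64(0.5), np.float64(-0.8)), (np.float64(1.44), np.float64(-0.1), np.float64(0.1), np.float64(-0.6)), (np.float64(1.36), np.float64(-1.3), np.float64(-0.2), np.float64(-0.7)), (np.float64(1.28), np.float64(-1.6), np.float64(-0.6), np.float64(-0.5)), (np.float64(1.19), np.float64(-0.1), np.float64(0.5), np.float64(-0.5)), (np.float64(1.11), np.float64(-0.4), np.float64(-0.1), np.float64(-1.2)), (np.float64(1.02), np.float64(-0.1), np.float64(-0.3), np.float64(-0.3)), (np.float64(0.94), np.float64(-1.1), np.float64(-0.0), np.float64(-1.5)), (np.float64(0.85), np.float64(-1.3), np.float64(-0.0), np.float64(0.0)), (np.float64(0.77), np.float64(-0.2), np.float64(-0.7), np.float64(-0.0)), (np.float64(0.68), np.float64(-0.0), np.float64(-0.9), np.float64(-0.7)), (np.float64(0.6), np.float64(-0.2), np.float64(0.0), np.float64(-0.4)), (np.float64(0.51), np.float64(-0.4), np.float64(0.4), np.float64(-0.4)), (np.float64(0.43), np.float64(-0.7), np.float64(-0.2), np.float64(0.1)), (np.float64(0.34), np.float64(-0.8), np.float64(-0.2), np.float64(0.1)), (np.float64(0.26), np.float64(-0.6), np.float64(0.0), np.float64(-0.2)), (np.float64(0.17), np.float64(-0.8), np.float64(0.4), np.float64(-1.0)), (np.float64(0.09), np.float64(-0.8), np.float64(-0.2), np.float64(-0.8)), (np.float64(0.0), np.float64(-1.4), np.float64(-0.2), np.float64(-1.3))]
0.08900000000000013 [-6.46644057  0.26368988 15.77923604] [ 0.45406096 -0.0035239   0.09096077]
[([274.6, 168.8], 0.58, array([ 0.45123012, -0.05459402,  0.081     ]))] [ 0.4518655 -0.0535953  0.081    ]
[([393.0, 189.2], 0.96, array([0.47770571, 0.08180933, 0.08      ]))]
39.6
```

View pics/w5.png

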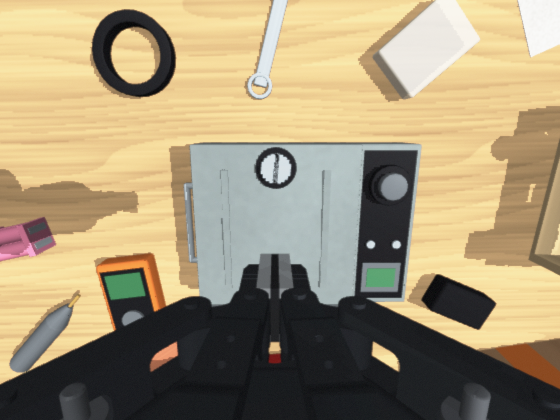

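w5 shows the lid shut and level. The lock is at (275,168) with its slot almost along box x, and the button is at (392,186). Next is the rack.

Run:
```python
from h import *
move_gripper(.085)
move_ptp([.5,.35,.38],down(np.pi-.08))
p=camera_params("wrist"); im=read_camera("wrist"); save("w6",im); np.save("pics/w6p.npy",p["camera_from_world"])
for n,z in [("driver",.097),("awl",.097),("rack",0),("driver_tip",.027)]:
    d=tip_of("wrist",n); print(n,[(np.round(e["at"]),round(e["confidence"],2),ray("wrist",e["at"],z,p).round(3)) for e in d])
d=look_for("wrist","driver"); print([(np.round(e["at"]),e["confidence"]) for e in d])
print(read_qpos(),read_time_s())
```

```text
driver [(array([289., 229.]), 0.65, array([0.563, 0.362, 0.097]))]
awl [(array([290., 116.]), 0.75, array([0.423, 0.373, 0.097]))]
rack [(array([285., 167.]), 0.94, array([0.494, 0.364, 0.   ])), (array([395.,  65.]), 0.69, array([0.362, 0.53 , 0.   ]))]
driver_tip [(array([206., 271.]), 0.42, array([0.644, 0.227, 0.027]))]
[(array([290., 243.]), 0.55), (array([ 64., 214.]), 0.52)]
[ 0.22105889  0.49303091 -1.24441071  1.48867835  0.46700491  1.49216061
  0.4666663 ] 42.1917
```

View pics/w6.png

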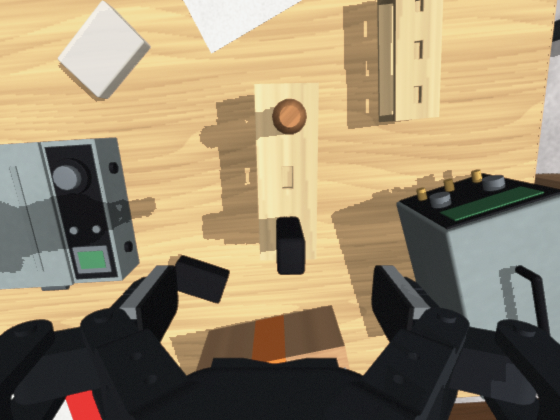

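w6 shows the driver's black handle at (290,245), standing in the end slot of the larger rack. The empty middle slot is at (287,177), the awl at (290,116) and the small look-alike rack at (408,60). The driver and awl bases measure 140 mm apart, which matches.

Run:
```python
from h import *
p=dict(camera_params("wrist")); p["camera_from_world"]=np.load("pics/w6p.npy")
for q,z in [((287,177),.097),((290,258),.189),((254,85),.097),((319,85),.097),((400,205),.15),((333,308),.15)]: print(q,ray("wrist",q,z,p).round(3))
D=np.array([.563,.362]); yaw=np.pi-.078
move_gripper(.065)
move_ptp([*D,.27],down(yaw)); f0=np.array(read_ft_force())
for z in (.21,.18,.152):
    movel([*D,z],speed=.1); f=np.array(read_ft_force())-f0
    if np.linalg.norm(f)>8: print("touch",z,f); break
move_gripper(0,100); print(read_finger_gap(),read_grasp_force(),read_ft_force())
movel([*D,.20],speed=.08); movel([*D,.32],speed=.2); pause(.2)
print(read_finger_gap(),np.array(read_ft_force()),read_time_s())
im=read_camera("wrist"); save("w7",im); p=camera_params("wrist")
d=tip_of("wrist","driver_tip"); print([(e["at"],e["confidence"]) for e in d], proj("wrist",[[*D,.195]],p))
```

```text
(287, 177) [0.495 0.364 0.097]
(290, 258) [0.565 0.359 0.189]
(254, 85) [0.385 0.334 0.097]
(319, 85) [0.391 0.409 0.097]
(400, 205) [0.528 0.485 0.15 ]
(333, 308) [0.65  0.407 0.15 ]
0.029087456572576952 92.27267861366272 [0.4444316  0.55040548 1.69412215]
0.028892146371689596 [-0.5347218   0.03400434 -1.70825262] 46.8583
[([272.6, 219.6], 0.64), ([178.6, 252.5], 0.27)] [[275.89819207 216.14069974]]
```

View pics/w7.png

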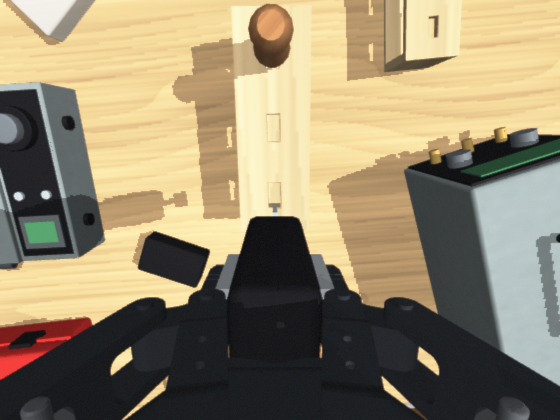

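The driver is held; w7 shows its handle centred in the jaws and the blade just visible at (275,210). I'll look closely at the lock with the blade hovering behind it.

Run:
```python
from h import *
o=down(BYAW+np.pi)
L=np.array([.4515,-.0541]); u=np.array([np.cos(BYAW),np.sin(BYAW)])
t=L+u*.06
move_ptp([.5,.25,.34],o)
move_ptp([*t,.30],o); movel([*t,.225],speed=.15); pause(.3)
p=camera_params("wrist"); im=read_camera("wrist"); np.save("pics/w8p.npy",p["camera_from_world"]); np.save("pics/w8.npy",im)
q=proj("wrist",[[*L,.081]],p)[0]; print(q, read_qpos().round(2) if hasattr(read_qpos(),'round') else read_qpos())
d=tip_of("wrist","lock_slot"); print([(e["at"],e["confidence"],ray("wrist",e["at"],.081,p)) for e in d])
c,r=int(q[0]),int(q[1]); x0,y0=c-50,max(0,r-35); crop=im[y0:y0+75,x0:x0+100]; print(x0,y0)
save("w8c",cv2.resize(crop,None,fx=8,fy=8,interpolation=cv2.INTER_CUBIC))
```

```text
[274.81695725 134.83231279] [ 1.11  0.44 -1.28  1.9   0.46  1.15  1.2 ]
[([274.7, 133.4], 0.93, array([ 0.45039067, -0.05417405,  0.081     ]))]
224 99
```

View pics/w8c.png

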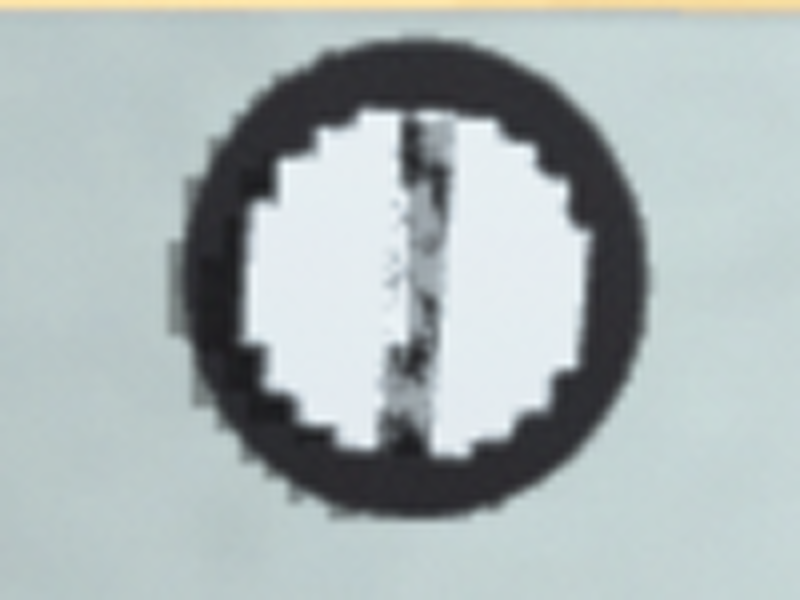

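The crop shows the slot's centre at image (275.6,133.7), tilted about 0.064 rad clockwise of box x, so the lock angle is about 0.06. I'll insert the blade with a force-guided search, then turn.

```bash
cat > ins.py <<'E'
from h import *
OX,H=-.0027,.125
def tcp(tip,yaw): # tip pos (3) -> TCP
    return (np.array(tip)-R.from_quat(down(yaw)).apply([OX,0,H])).tolist()
E
python3 - <<'E'
from ins import *
p=dict(camera_params("wrist")); p["camera_from_world"]=np.load("pics/w8p.npy")
S=ray("wrist",(275.6,133.7),.081,p)[:2]; print("slot",S)
psi=BYAW+np.pi-.064; o=down(psi); n=np.array([-np.sin(psi),np.cos(psi)])
ok=False
movel(tcp([*S,.10],psi),o,speed=.1); pause(.3); f0=np.array(read_ft_force())
for off in (0,.001,-.001,.002,-.002,.003,-.003,.004,-.004):
    T=S+n*off
    movel(tcp([*T,.085],psi),o,speed=.05)
    z=.085
    while z>.0752:
        z-=.0015; movel(tcp([*T,z],psi),o,speed=.03); f=np.array(read_ft_force())-f0
        if f[2]>6: break
    print(off,round(z,4),f.round(1),np.round(read_eef_pos()[2]-H,4))
    if z<.0775: ok=True; break
    movel(tcp([*T,.085],psi),o,speed=.05)
if ok: np.save("slot.npy",[*T,z,psi])
print(ok,read_time_s())
E
```

```text
slot [ 0.45063514 -0.05346051]
0 0.0745 [ 0.6 -0.3  1.4] 0.0746
True 53.05
```

Run:
```python
from ins import *
x,y,z,psi=np.load("slot.npy"); end=BYAW+np.pi-1.571
t0=np.array(read_ft_torque()); f0=np.array(read_ft_force()); a=psi; log=[]
while a>end-.12:
    a-=.05; move_ptp(tcp([x,y,z],a),down(a))
    t=np.array(read_ft_torque())-t0; f=np.array(read_ft_force())-f0
    log.append((round(psi-a+.064,2),*t.round(2),*f.round(1)))
    if abs(t[2])>.5 or np.linalg.norm(f)>30: break
for l in log[::4]+log[-4:]: print(*l)
print(R.from_quat(read_tcp_rot()).as_matrix()[:2,0],end,a,read_time_s())
np.save("a.npy",a)
```

```text
0.11 0.01 0.03 0.0 -0.0 -0.0 0.4
0.31 -0.11 0.14 0.14 -0.8 0.1 2.9
0.51 -0.06 0.14 0.14 -0.3 0.1 2.5
0.71 0.04 0.22 0.11 -0.2 0.8 3.4
0.91 0.12 0.17 0.08 -1.0 -0.1 3.5
1.11 0.24 0.1 0.14 -0.5 1.2 4.0
1.31 0.36 0.06 0.15 -0.8 2.2 4.4
1.51 0.53 -0.06 0.08 0.1 1.9 4.5
1.71 0.75 -0.2 0.12 0.8 3.0 4.2
1.56 0.56 -0.14 0.07 -0.0 2.5 4.6
1.61 0.64 -0.14 0.17 -0.4 2.0 4.1
1.66 0.66 -0.22 0.17 0.1 3.1 3.0
1.71 0.75 -0.2 0.12 0.8 3.0 4.2
[0.15776499 0.98747668] 1.5531490674834438 1.410149067483447 61.3
```

The blade has play in the slot, so the lock lags the tool. I'll keep turning until the torque rises at the stop.

Run:
```python
from ins import *
x,y,z,psi=np.load("slot.npy"); a=float(np.load("a.npy")); f0=np.array(read_ft_force())
for i in range(14):
    a-=.03; move_ptp(tcp([x,y,z],a),down(a)); t=np.array(read_ft_torque()); f=np.array(read_ft_force())
    print(round(psi-a+.064,2),t.round(2),f.round(1))
    if t[2]>.45 or np.linalg.norm(f-f0)>20: break
np.save("a.npy",a)
```

```text
1.74 [ 0.72 -0.27  0.2 ] [0.5 1.9 5. ]
1.77 [ 0.76 -0.28  0.43] [1.1 2.6 4.8]
1.8 [ 0.85 -0.34  0.57] [1.2 2.5 4.9]
```

Run:
```python
from ins import *
x,y,z,psi=np.load("slot.npy"); a=float(np.load("a.npy"))
for i in range(3): a+=.05; move_ptp(tcp([x,y,z],a),down(a))
print(read_ft_torque(),read_ft_force())
movel(tcp([x,y,.10],a),speed=.05); movel(tcp([x,y,.15],a),speed=.15)
u=np.array([np.cos(BYAW),np.sin(BYAW)]); t=np.array([x,y])+u*.06
move_ptp([*t,.28],down(BYAW+np.pi)); movel([*t,.225],speed=.15); pause(.3)
p=camera_params("wrist"); im=read_camera("wrist")
q=proj("wrist",[[x,y,.081]],p)[0]; c,r=int(q[0]),int(q[1])
save("w9c",cv2.resize(im[max(0,r-110):r+90,c-60:c+140],None,fx=3,fy=3,interpolation=cv2.INTER_CUBIC))
d=tip_of("wrist","driver_tip"); print([(e["at"],e["confidence"]) for e in d],proj("wrist",[[*t,.1]],p)); print(read_finger_gap(),read_time_s())
movel([*t,.34],speed=.2)
```

```text
[ 0.34029085 -0.26638852  0.03507994] [1.35787451 0.77651051 4.50204576]
[([269.1, 215.0], 0.64)] [[274.77673761 213.43269483]]
0.028939913633500017 66.1583
```

View pics/w9c.png

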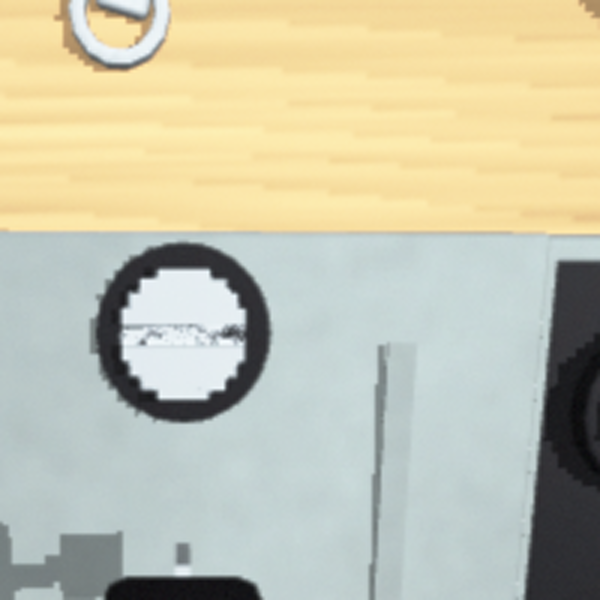

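w9c shows the slot exactly across, along box y, so the lock is seated. Now the driver goes back to its slot and then I'll press the button.

Run:
```python
from h import *
D=[.563,.362]; o=down(np.pi-.078)
move_ptp([.5,.25,.36],o); move_ptp([*D,.32],o); movel([*D,.24],speed=.15); pause(.2)
f0=np.array(read_ft_force()); z=.24
while z>.1485:
    z-=.004 if z>.160 else .0015
    movel([*D,z],speed=.06); f=np.array(read_ft_force())-f0
    if f[2]>5: break
print("rack",round(z,4),f.round(1))
if z>.158: raise SystemExit("blocked")
move_gripper(.065); movel([*D,.29],speed=.15)
# button
B=(b2w(-.055,.1335)[:2]+np.array([.4777,.0818]))/2; print(B)
o=down(BYAW+np.pi); move_gripper(0)
move_ptp([.5,.25,.33],o); move_ptp([*B,.2],o); movel([*B,.125],speed=.1); pause(.3)
f0=np.array(read_ft_force())[2]; z=.125; L=[]
while z>.078:
    z-=.001; movel([*B,z],speed=.03); f=read_ft_force()[2]-f0
    if f>1: L.append((round(z,3),round(f,1)))
    if f>12: break
print(L); pause(.3); print(read_ft_force()[2]-f0)
movel([*B,.2],speed=.1); 
move_ptp([.5,.1,.40],o)
im=read_camera("top"); a=im[110:300,100:445]
save("end",cv2.resize(a,None,fx=2.3,fy=2.3,interpolation=cv2.INTER_CUBIC)); print(read_time_s())
```

```text
rack 0.151 [-1.8 -2.   8.5]
[0.47594553 0.08066777]
[(0.106, np.float64(1.8)), (0.105, np.float64(1.5)), (0.104, np.float64(3.2)), (0.103, np.float64(3.7)), (0.102, np.float64(4.1)), (0.101, np.float64(5.1)), (0.1, np.float64(11.5)), (0.099, np.float64(18.7))]
19.38250089077466
89.6833
```

Run:
```python
from h import *
move_ptp([.45,.30,.42],down(np.pi))
im=read_camera("wrist"); im2=read_camera("side"); print(im.shape)
save("fin",np.hstack([cv2.resize(im,(400,300)),cv2.resize(im2[100:400,150:450],(300,300))]))
```

```text
(420, 560, 3)
```

View pics/fin.png

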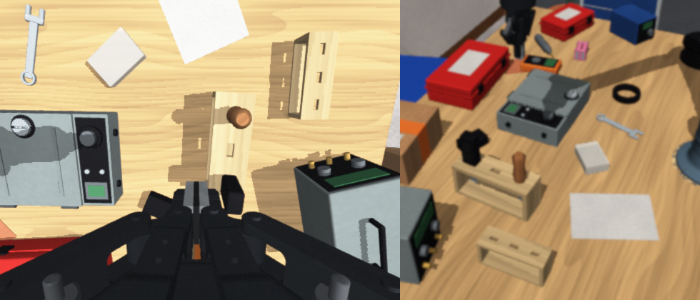

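The final view shows the lid shut and locked, the driver standing in its rack slot and the awl in place. The button gave a clear bottoming force: about 5 N over 6 mm of travel, then a hard rise. It was then released. Nothing blue is left on the bench, so I'm handing in.

```bash
python3 -c "
from bench import *
print(sign_off(),read_time_s())"
```

```text
the job is handed in; nothing more can be done
the job is handed in; nothing more can be done
```

The job is handed in: both battery modules are in bays, the lid is closed and locked, the test button was pressed and released, and the driver is back in its rack slot.

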